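# Walk the weight case into its taped place

## Task

Walk the heavy brown wooden weight case forward, away from the robot, by pushing its rear corners in turn with closed fingers: the left one first, until the case is turned a good 10 degrees clockwise from the outline's direction, then the right one, until it is turned a good 10 degrees the other way, and so on. It must end inside the four yellow tape corner marks, square with them. Only push against its sides: do not grip, lift or tip it, and leave the timer and the white bottle where they are.

Things in the scene. Friction and masses are not known exactly. Their poses are not given: they have to be found in the camera images.
- weight_box: brown wooden case, shut lid, about 1.5 kg, slides stiffly; 41 mm high. Origin on the bench under its middle; sides at x = -34 and +36, y = -55 and +55 mm; x points forward, y left. Brass clasp on the rear side (-x); left rear corner at -34, +55 mm. Starts 85 to 105 mm short of its place, nearly straight. Pushed near a rear corner it turns and its middle also moves ahead (about 6 mm per 0.1 rad)
- box_diagonal (a point): middle of the case's top; its x axis is the case's x axis turned 45 degrees to the left (counterclockwise from above); it only tells which way the case is turned
- outline: four L-shaped corner marks of flat yellow tape (0.6 mm, nothing to bump into) that bound the case's place: inside 112 mm along x and 150 mm along y, so 20 mm of room on each side of the case. Origin at its middle on the bench; x points forward, the way the case must travel and face
- timer: flat white-grey bench timer with display and red button, 58 x 62 x 18 mm high, lying about 0.17 m to one side of the way; origin on the bench under its middle; must stay
- trap_bottle: white plastic bottle, 44 x 44 x 84 mm high, standing about 0.17 m to the other side of the way; origin on the bench under its middle; must stay

How it is judged:
By the outcome, as a careful person would: the job done as asked, in the order asked, and still so for the second after the job is handed in, with the robot touching nothing.
It also fails if it takes over 58 s, if anything falls off the work surface, if the arm or the gripper's body presses on something with over 40 N, if the wrist force passes 120 N, or if a joint passes its speed limit or range.

## Robot

A 6-joint arm with a two-finger parallel gripper is mounted at the origin on a cart in front of the work surface, level with it; the furniture and walls round the work are solid. World frame = base frame: x ahead of the robot, y to its left, z up, the work surface at z = 0. Lengths are in m, angles in degrees, forces in N, time in s.
With the tool pointing down it reaches from about 0.4 to 0.825 m from the base axis. Payload 7 kg.
Tool frame: the origin (TCP) lies between the finger pads; the fingertips stand 14 mm ahead of it and the grasp point (between the pads) lies 5 mm behind it (r.tips_ahead is the distance from the TCP to the fingertips, in m); z points along the fingers, y is the direction in which the jaws open and shut (so a half turn about z gives the same grasp; the last joint's range is limited). The gripper opens to 88 mm and grips with 3 to 60 N. Pads are 19 mm wide; open, the fingers measure 130 mm over their backs; the gripper's body (78 mm by 193 mm) begins 47 mm behind the grasp point.
Start: joints at [90.017, 20.546, 0.682, 0, -70.136, -16.507], TCP at [0.192, 0.647, 0.241] pointing down, gripper open.
Joint ranges: [-176.03, 176.03], [-82.01, 121.73], [-58.28, 71.71], [-173.87, 95.51], [-174.79, -0.11], [-173.66, 173.66]. Speed limits (degrees/s): [136.94, 136.94, 172.46, 180, 180, 180].

## Interface

Orientations are given as [roll, pitch, yaw] about the fixed x, y, z axes, in that order (R = Rz(yaw) Ry(pitch) Rx(roll)).
In Python, from plant import r gives the robot as it stands.
- The arm moves only by the tool apply_moves, never from a script. Its arguments are lists of equal length, an entry for each row: "slide": the shift along the tool's x, y, z as a fraction of full scale, a list of three; "turn": the turn, a rotation vector about the tool's x, y, z as a fraction of full scale, a list of three; "jaw": the closure, from 0 (fully open) to 1 (shut). In form: {"slide": [[dx, dy, dz], ...], "turn": [[wx, wy, wz], ...], "jaw": [jaw, ...]}. A call has 1 to 8 rows; each row shifts and turns the commanded pose from where the row before left it, along the tool's axes as they then stand; what a row does not reach is not made up. Full scale, the value 1, is 0.1 m for a shift and 1.5 rad for a turn. A row lasts 1/10 s, in which the tool goes at most 50 mm and 8.59 degrees, less where a joint would pass 70% of its speed; a pose out of reach is approached as far as the arm can. A call with a number of a shift or a turn outside -1 to 1 is refused whole. A call with a gripper value outside its range is refused whole. The fingers move at their own pace and stop on an object; "newtons" is the grip in N (left out, the last holds). Time passes only in rows, so rows that do not move let the fingers close. It gives the time, the measured TCP pose, the force and the opening at its end, in the units of the state.
- r.get_state(): the state, without advancing time (a new reading comes with each control period).
- r.capture(name): name is "side" or "top"; returns a dict with "pixels" (384x512x3 uint8, blue, green, red), "depth" (384x512 float32, m along the optical axis (not along the pixel's ray), 0 where there is no reading), "fx", "fy", "cx", "cy" (pixels), "rvec" (rotation vector, rad) and "tvec" (3), from world to camera coordinates, as OpenCV has them. Camera axes: x right, y down, z forward; pixel columns grow to the right and rows downward; lengths in m; the calibration is good to about 2 mm. A picture is of the moment at which its call begins.
- r.close_job(): hands the job in, once; it reports no verdict.
The state is a dict: "time_s": time; "joints": joint angles; "qd": joint speeds; "joint_torque": joint torques, N m; "tcp_pos": TCP position; "eef_rot": TCP orientation; "contact_force": force on the tool from outside, world axes, zero at the start; "moment": the same for the moment, N m; "gripper_width": finger opening in m.
Only numpy, scipy, OpenCV 4.12 (cv2) and the standard library are available. Lean on these libraries where they do the work, as an engineer would, in place of code of your own. Each camera call takes 0.05 s, during which the arm holds its last target.

## Working session

There is one attempt and no reset: what is moved stays moved. The work goes in short steps, Python scripts to look and compute and a tool call to move; the robot and the scene stay as the last step left them, time stands still between calls to the robot, and variables do not carry over. Pictures are saved under pics/ and viewed, and the job is handed in when it is done.

Besides the shell and the picture viewer there is one more tool, called after "Emit:" as name(argument=value, ...), one argument or row to a line, values as JSON. apply_moves: Moves the arm, as the interface text tells. Shift numbers are shares of 0.1 m and turn numbers shares of 1.5 rad, none past 1 either way. Its arguments: {"type":"object","properties":{"slide":{"type":"array"},"turn":{"type":"array"},"jaw":{"type":"array"},"newtons":{"type":"number"}},"required":["slide","turn","jaw"]}

```bash
ls; mkdir -p pics; python3 - <<'E'
from plant import r
import cv2
print(r.get_state(), r.tips_ahead)
for n in("top","side"):
    c=r.capture(n); cv2.imwrite(f"pics/{n}0.png",c["pixels"]); print(n,c["fx"],c["fy"],c["cx"],c["cy"],c["rvec"],c["tvec"])
E
```

```text
pics
{'time_s': 0.0, 'joints': array([ 9.00175578e+01,  2.05906254e+01,  6.32809409e-01, -1.90503997e-02,
       -7.01337971e+01, -1.65061709e+01]), 'qd': array([-0.0164849 ,  0.02975507,  0.03366105, -0.07908325,  0.04129344,
        0.03967984]), 'joint_torque': array([-1.24635430e-03, -5.82716024e+01,  2.93052703e+01,  6.99711710e+00,
        6.86164465e-03, -1.74298307e-04]), 'tcp_pos': array([0.19148796, 0.64678878, 0.23962783]), 'eef_rot': array([ 1.79907074e+02, -8.86086571e-03, -1.64950941e+01]), 'contact_force': array([ 0.95609459, -0.48246348, -0.36176919]), 'moment': array([ 0.03370244, -0.02795088, -0.04492275]), 'gripper_width': 0.08746969373580203} 0.014
top 414.3773906203119 414.3773906203119 255.00374634530758 189.60207718766827 [ 2.16287566 -2.11685306  0.14738741] [-0.13691119  0.5541149   0.82446075]
side 432.6701105566757 432.6701105566757 251.13879577490465 193.7062139365857 [ 2.37723575 -0.77810705  0.2863064 ] [-0.53726713  0.19888382  0.84593948]
```

View pics/top0.png

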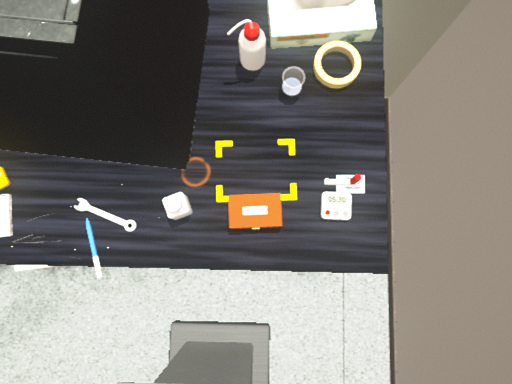

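View pics/side0.png

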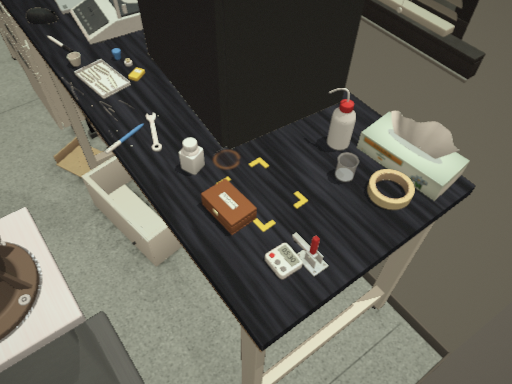

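The top view shows the case at about (255,211), partly over the rear yellow marks (216–297, 142–200), with the bottle at (177,207) and the timer at (336,206). Next I'll measure these.

```bash
cat > h.py <<'E'
from plant import r
import cv2, numpy as np
def cam(n):
    c=r.capture(n); c["R"]=cv2.Rodrigues(np.array(c["rvec"],float))[0]; c["t"]=np.array(c["tvec"],float).ravel(); return c
def ray(c,uv,z):
    uv=np.atleast_2d(np.array(uv,float)); d=np.c_[(uv[:,0]-c["cx"])/c["fx"],(uv[:,1]-c["cy"])/c["fy"],np.ones(len(uv))]@c["R"]
    o=-c["R"].T@c["t"]; return o+d*((z-o[2])/d[:,2])[:,None]
def proj(c,P):
    p=np.atleast_2d(P)@c["R"].T+c["t"]; return np.c_[c["fx"]*p[:,0]/p[:,2]+c["cx"],c["fy"]*p[:,1]/p[:,2]+c["cy"]]
def pts(c):
    v,u=np.mgrid[:384,:512]; d=c["depth"]; P=np.stack([(u-c["cx"])/c["fx"]*d,(v-c["cy"])/c["fy"]*d,d],-1); return (P-c["t"])@c["R"]
E
python3 - <<'E'
from h import *
for n in("top","side"):
    c=cam(n); hsv=cv2.cvtColor(c["pixels"],cv2.COLOR_BGR2HSV)
    P=pts(c)
    print(n,"cam at",-c["R"].T@c["t"], "tcp px",proj(c,r.get_state()["tcp_pos"]), "origin",proj(c,[0,0,0]))
    for nm,lo,hi in(("yel",(24,180,120),(34,255,255)),("box",(3,120,60),(18,255,255))):
        m=cv2.inRange(hsv,lo,hi)
        for k in cv2.findContours(m,cv2.RETR_EXTERNAL,cv2.CHAIN_APPROX_NONE)[0]:
            if cv2.contourArea(k)<20: continue
            mm=np.zeros_like(m);cv2.drawContours(mm,[k],-1,255,-1)
            print(nm,cv2.contourArea(k),cv2.boundingRect(k),"med xyz",np.median(P[mm>0],0).round(4),"zmax",np.percentile(P[mm>0][:,2],[5,50,95]).round(3), cv2.minAreaRect(ray(c,k[:,0],0.041 if nm=="box" else 0)[:,:2].astype(np.float32)))
    if n=="top":
        for uv in((177,207),(336,206),(150,100),(195,172),(252,50),(340,65),(345,183),(355,182),(450,150),(220,350)): print(uv,P[uv[1],uv[0]].round(3))
        cv2.imwrite("pics/crop0.png",cv2.resize(c["pixels"][120:250,150:380],None,fx=3.4,fy=3.4,interpolation=cv2.INTER_NEAREST))
E
```

```text
top cam at [ 0.42975824 -0.13512217  0.8958646 ] tcp px [[-264.76339542  399.82445084]] origin [[186.19161241 468.102522  ]]
yel 124.5 (216, 185, 13, 17) med xyz [ 5.484e-01 -4.800e-02  4.000e-04] zmax [-0.002  0.     0.003] ((0.5540032386779785, -0.05254064127802849), (0.03566376492381096, 0.026204366236925125), 2.0634243488311768)
yel 141.0 (280, 183, 17, 17) med xyz [ 0.5529 -0.2032  0.0008] zmax [-0.002  0.001  0.005] ((0.5614078640937805, -0.19658102095127106), (0.03530573472380638, 0.03518585115671158), 1.1873356103897095)
yel 85.5 (0, 167, 9, 21) med xyz [0.573  0.4265 0.0105] zmax [0.007 0.01  0.013] ((0.5802923440933228, 0.4302273690700531), (0.04523890092968941, 0.01764634996652603), 6.474079608917236)
yel 150.5 (215, 140, 18, 18) med xyz [ 6.617e-01 -4.590e-02  3.000e-04] zmax [-0.003  0.     0.003] ((0.6539024114608765, -0.05245044454932213), (0.03878478333353996, 0.0378703773021698), 1.737273931503296)
yel 139.0 (277, 139, 18, 17) med xyz [ 6.683e-01 -1.980e-01  6.000e-04] zmax [-0.002  0.001  0.004] ((0.6599379181861877, -0.19014006853103638), (0.0364404134452343, 0.037
[... 1579 characters left out ...]
[ 0.20634655 -0.60551409  0.79661668] tcp px [[-65.81776269   7.07986179]] origin [[-23.65559705 295.42872198]]
box 1733.0 (201, 179, 56, 56) med xyz [ 0.5072 -0.1341  0.0407] zmax [0.008 0.041 0.044] ((0.507464587688446, -0.13278469443321228), (0.08460435271263123, 0.12956126034259796), 3.505668878555298)
box 33.5 (213, 154, 25, 15) med xyz [0.5783 0.0008 0.0018] zmax [-0.001  0.002  0.004] ((0.5681935548782349, -0.02556941658258438), (0.033983662724494934, 0.05984277278184891), 25.99691390991211)
box 127.5 (365, 138, 37, 27) med xyz [ 0.899  -0.2212  0.0438] zmax [0.038 0.044 0.05 ] ((0.9015787839889526, -0.21714948117733002), (0.012673049233853817, 0.10950867831707001), 5.943337917327881)
```

View pics/crop0.png

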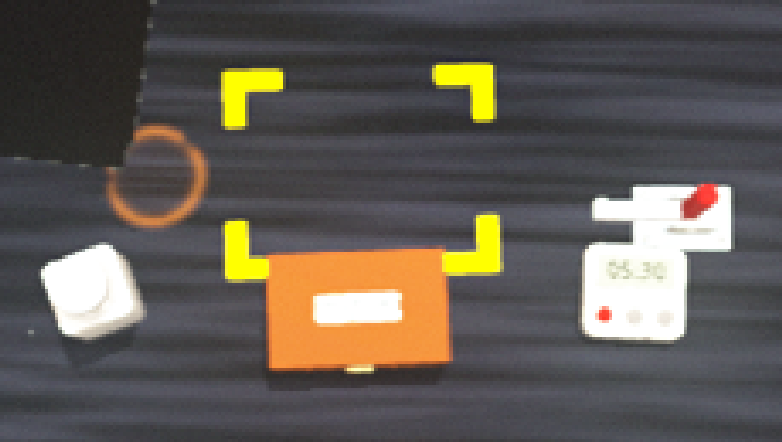

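```bash
python3 - <<'E'
from h import *
c=cam("top"); P=pts(c); 
hi=(P[...,2]>0.1)&(c["depth"]>0)
for y in np.arange(-0.12,0.7,0.06):
    m=hi&(abs(P[...,1]-y)<0.02)
    if m.any(): print("y",y.round(2),"x min",P[m][:,0].min().round(3),"z at",P[m][P[m][:,0].argmin()].round(3))
for x in np.arange(0.4,1.0,0.05):
    m=hi&(abs(P[...,0]-x)<0.02)&(P[...,1]>-0.1)
    if m.any(): print("x",x.round(2),"y min",P[m][P[m][:,1].argmin()].round(3))
c=cam("side"); P=pts(c)
for uv in((222,142),(222,120),(180,100),(230,130),(240,142),(260,130),(340,100),(215,130)): print(uv,c["depth"][uv[1],uv[0]],P[uv[1],uv[0]].round(3))
E
```

```text
y -0.12 x min 0.839 z at [ 0.839 -0.117  0.103]
y -0.06 x min 0.847 z at [ 0.847 -0.069  0.143]
y 0.0 x min 0.618 z at [0.618 0.02  0.11 ]
y 0.06 x min 0.598 z at [0.598 0.053 0.546]
y 0.12 x min 0.603 z at [0.603 0.101 0.545]
y 0.18 x min 0.609 z at [0.609 0.165 0.158]
y 0.24 x min 0.614 z at [0.614 0.22  0.221]
y 0.3 x min 0.619 z at [0.619 0.281 0.106]
y 0.36 x min 0.625 z at [0.625 0.343 0.102]
x 0.6 y min [0.619 0.02  0.489]
x 0.65 y min [0.67  0.015 0.13 ]
x 0.7 y min [0.72  0.011 0.321]
x 0.75 y min [0.77  0.006 0.129]
x 0.8 y min [0.819 0.002 0.145]
x 0.85 y min [ 0.858 -0.099  0.132]
x 0.9 y min [ 0.919 -0.008  0.103]
x 0.95 y min [ 0.942 -0.009  0.105]
(222, 142) 1.0459335 [0.6   0.027 0.048]
(222, 120) 0.98883736 [0.602 0.024 0.12 ]
(180, 100) 1.2080089 [0.621 0.269 0.003]
(230, 130) 1.0280231 [0.622 0.023 0.079]
(240, 142) 1.0825888 [0.65  0.022 0.023]
(260, 130) 1.0946695 [0.709 0.018 0.033]
(340, 100) 1.1850868 [ 0.965 -0.008  0.024]
(215, 130) 1.045536 [0.599 0.055 0.066]
```

Emit:
apply_moves(
  slide=[
    [0.107, 0.363, 0],
    [0.107, 0.363, 0],
    [0.107, 0.363, 0],
    [0.107, 0.363, 0],
    [0.107, 0.363, 0],
    [0.107, 0.363, 0],
    [0.35, 0.224, 0],
    [0.35, 0.224, 0],
  ],
  turn=[
    [0, 0, 0],
    [0, 0, 0],
    [0, 0, 0],
    [0, 0, 0],
    [0, 0, 0],
    [0, 0, 0],
    [0, 0, 0],
    [0, 0, 0],
  ],
  jaw=[1, 1, 1, 1, 1, 1, 1, 1],
)

```text
time_s: 1.1
tcp_pos: [0.2458, 0.356, 0.2411]
eef_rot: [-179.9, 0.0, -16.4]
contact_force: [1.4, 0.9, 0.7]
gripper_width: 0.0291
```

Emit:
apply_moves(
  slide=[
    [0.35, 0.224, 0],
    [0.35, 0.224, 0],
    [0.35, 0.224, 0],
    [0.35, 0.224, 0],
    [0.35, 0.224, 0],
    [0.143, 0.382, 0],
    [0.143, 0.382, 0],
    [0.143, 0.382, 0],
  ],
  turn=[
    [0, 0, 0],
    [0, 0, 0],
    [0, 0, 0],
    [0, 0, 0],
    [0, 0, 0],
    [0, 0, 0],
    [0, 0, 0],
    [0, 0, 0],
  ],
  jaw=[1, 1, 1, 1, 1, 1, 1, 1],
)

```text
time_s: 1.9
tcp_pos: [0.3902, 0.0765, 0.2407]
eef_rot: [-180.0, -0.0, -16.5]
contact_force: [1.0, 0.8, 0.5]
gripper_width: 0.0004
```

Emit:
apply_moves(
  slide=[
    [0.143, 0.382, 0],
    [0.143, 0.382, 0],
    [0.143, 0.382, 0],
    [0.143, 0.382, 0],
    [0, 0, 0],
    [0, 0, 0],
    [0, 0, 0],
    [0, 0, 0],
  ],
  turn=[
    [0, 0, 0],
    [0, 0, 0],
    [0, 0, 0],
    [0, 0, 0],
    [0, 0, 0.09],
    [0, 0, 0.09],
    [0, 0, 0.09],
    [0, 0, 0.09],
  ],
  jaw=[1, 1, 1, 1, 1, 1, 1, 1],
)

```text
time_s: 2.7
tcp_pos: [0.4017, -0.0849, 0.2407]
eef_rot: [-180.0, -0.0, -47.8]
contact_force: [0.7, 0.1, 0.8]
gripper_width: 0.0006
```

Emit:
apply_moves(
  slide=[
    [0, 0, 0],
    [0, 0, 0],
    [0, 0, 0],
    [0, 0, 0],
    [0, 0, 0],
    [0, 0, 0],
  ],
  turn=[
    [0, 0, 0.09],
    [0, 0, 0.09],
    [0, 0, 0.09],
    [0, 0, 0.09],
    [0, 0, 0.09],
    [0, 0, 0],
  ],
  jaw=[1, 1, 1, 1, 1, 1],
)

```text
time_s: 3.3
tcp_pos: [0.4018, -0.0846, 0.2407]
eef_rot: [-180.0, 0.0, -86.2]
contact_force: [-0.7, -0.1, -0.2]
gripper_width: 0.0001
```

```bash
cat >> h.py <<'E'
def quad(c,z,m,name):
    # gradient-free: fit rect by soft lines; returns centre,yaw of min rect in world
    k=max(cv2.findContours(m,cv2.RETR_EXTERNAL,cv2.CHAIN_APPROX_NONE)[0],key=cv2.contourArea)
    return ray(c,k[:,0],z)[:,:2]
def sub(im,c,pa,pb,pick,z):
    "subpixel edge positions along scans: for world segment pa->pb, crossing points of half level"
E
python3 - <<'E'
from h import *
c=cam("top"); 
im=cv2.imread("pics/top0.png").astype(float)
s=np.clip((im[...,2]+im[...,1])/2-im[...,0],0,255) # yellowness
# rectify bench plane, 1 px = 0.5mm, world->image
def rect(im,c,z):
    # out pixel (i=col -> y from +0.0 down, row -> x)
    xs=0.72-np.arange(600)*0.0005; ys=0.0-np.arange(600)*0.0005
    X,Y=np.meshgrid(xs,ys,indexing="ij")
    uv=proj(c,np.c_[X.ravel(),Y.ravel(),np.full(X.size,z)]).astype(np.float32)
    return cv2.remap(im.astype(np.float32),uv[:,0].reshape(X.shape),uv[:,1].reshape(X.shape),cv2.INTER_LINEAR)
b=rect(im,c,0.0); Y=np.minimum(b[...,2],b[...,1])-b[...,0]
m=(Y>110).astype(np.uint8)*255
cent={}
ks=[k for k in cv2.findContours(m,cv2.RETR_EXTERNAL,cv2.CHAIN_APPROX_NONE)[0] if cv2.contourArea(k)>600]
for k in ks:
    w=np.c_[0.72-k[:,0,1]*.0005,-k[:,0,0]*.0005].astype(np.float32)
    # directional extremes after unrotate by candidate yaw
    print(cv2.contourArea(k)*.25, cv2.boundingRect(k), w.mean(0), w.max(0), w.min(0), cv2.minAreaRect(w))
cv2.imwrite("pics/rect0.png",b.astype(np.uint8))
E
```

```text
735.625 (75, 294, 62, 78) [ 0.55132675 -0.05025104] [ 0.573  -0.0375] [ 0.5345 -0.068 ] ((0.5539937615394592, -0.052881911396980286), (0.03863074630498886, 0.02935410849750042), 3.0127904415130615)
858.75 (355, 279, 77, 80) [ 0.55709714 -0.19989263] [ 0.5805 -0.1775] [ 0.541  -0.2155] ((0.5606956481933594, -0.19621556997299194), (0.03910796716809273, 0.038048744201660156), 1.3639119863510132)
894.125 (65, 93, 81, 80) [ 0.6578551  -0.04889821] [ 0.6735 -0.0325] [ 0.634  -0.0725] ((0.6541785001754761, -0.05314170569181442), (0.038709856569767, 0.03990091383457184), 3.691338062286377)
887.125 (341, 79, 81, 78) [ 0.6648777 -0.1947612] [ 0.6805 -0.1705] [ 0.642  -0.2105] ((0.6607729196548462, -0.1906195431947708), (0.03869564086198807, 0.03945442661643028), 2.12113618850708)
```

View pics/rect0.png

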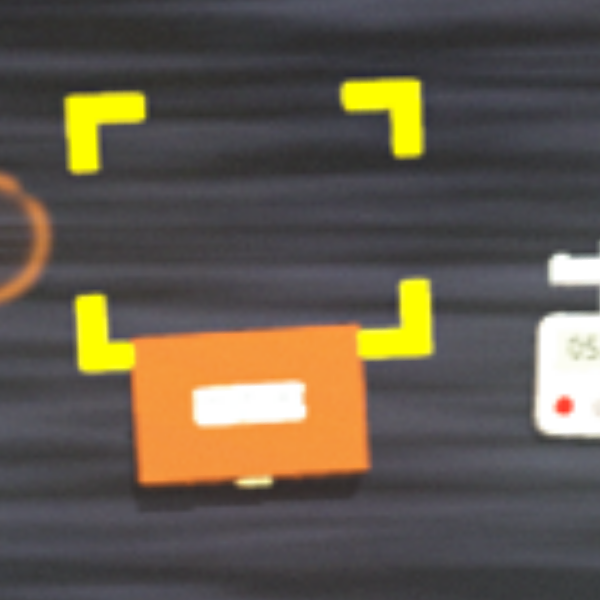

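Emit:
apply_moves(
  slide=[
    [0, 0, 0.45],
    [0, 0, 0.45],
    [0, 0, 0.45],
    [0, 0, 0.45],
    [0, 0, 0.3],
    [0, 0, 0.1],
    [0, 0, 0],
  ],
  turn=[
    [0, 0, 0.014],
    [0, 0, 0],
    [0, 0, 0],
    [0, 0, 0],
    [0, 0, 0],
    [0, 0, 0],
    [0, 0, 0],
  ],
  jaw=[1, 1, 1, 1, 1, 1, 1],
)

```text
time_s: 4.05
tcp_pos: [0.4007, -0.0849, 0.019]
eef_rot: [179.8, -0.1, -87.1]
contact_force: [-0.5, 0.1, 0.8]
gripper_width: 0.0003
```

```bash
python3 - <<'E'
from h import *
for n in("top","side"):
    c=cam(n); cv2.imwrite(f"pics/{n}1.png",c["pixels"])
E
```

```text
(no output)
```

View pics/top1.png

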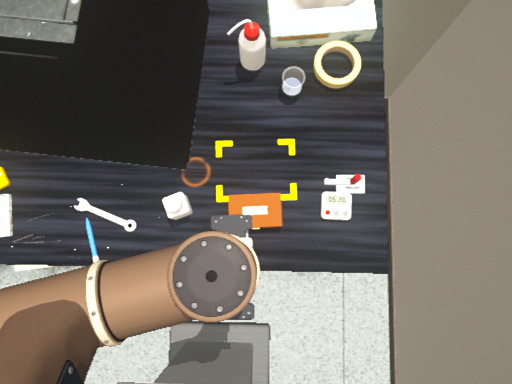

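View pics/side1.png

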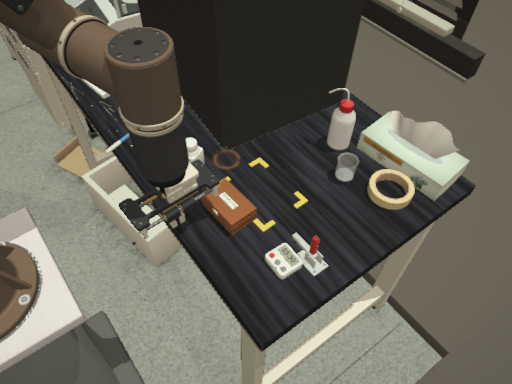

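```bash
cat > m.py <<'E'
from h import *
import sys
O=np.array([0.6076,-0.1249]); YO=2.6
def meas(tag=None):
    A=[]
    for n in("top","side"):
        c=cam(n); hsv=cv2.cvtColor(c["pixels"],cv2.COLOR_BGR2HSV); P=pts(c)
        m=cv2.inRange(hsv,(3,120,60),(18,255,255))>0
        m&=(P[...,0]>0.44)&(P[...,0]<0.75)&(P[...,1]<-0.02)&(P[...,1]>-0.25)&(abs(P[...,2]-0.041)<0.006)
        v,u=np.nonzero(m); w=ray(c,np.c_[u,v],0.041)[:,:2].astype(np.float32)
        if len(w)>50:
            q=cv2.minAreaRect(w); print(n,len(w),np.round(q[0],4),np.round(q[1],4),round(q[2],2)); A.append(w)
        if tag: cv2.imwrite(f"pics/{n}{tag}.png",c["pixels"])
        if n=="top": print("arm max x:",P[(P[...,2]>0.15)&(P[...,0]<0.59)][:,0].max().round(3), P[(P[...,2]>0.3)&(P[...,0]<0.59)&(P[...,1]>-.1)].max(0).round(3))
    q=cv2.minAreaRect(np.vstack(A)); (cx,cy),(a,b),t=q
    if a>b: t-=90
    t=(t+45)%90-45
    e=np.radians(t); o=np.array([cx-.001*np.cos(e),cy-.001*np.sin(e)])
    g=np.radians(YO); d=o-O; rel=np.array([d[0]*np.cos(g)+d[1]*np.sin(g),-d[0]*np.sin(g)+d[1]*np.cos(g)])
    Re=np.array([[np.cos(e),-np.sin(e)],[np.sin(e),np.cos(e)]])
    print("size",round(a,4),round(b,4),"origin",o.round(4),"yaw",round(t,2),"| REL x,y mm",(rel*1000).round(1),"yaw",round(t-YO,2))
    for nm,y in(("L45",.045),("R45",-.045)): print(nm,"contact world",(o+Re@[-.034,y]).round(4))
    s=r.get_state(); print("t",s["time_s"],"tcp",s["tcp_pos"].round(4),"rot",s["eef_rot"].round(2),"j",s["joints"].round(1))
meas(sys.argv[1] if len(sys.argv)>1 else None)
E
python3 m.py
```

```text
top 1210 [ 0.514  -0.1262] [0.0705 0.1086] 3.58
arm max x: 0.455 [0.455 0.172 0.545]
side 1061 [ 0.5131 -0.1252] [0.0722 0.1124] 3.01
size 0.0723 0.1124 origin [ 0.5121 -0.1252] yaw 3.06 | REL x,y mm [-95.4   4. ] yaw 0.46
L45 contact world [ 0.4758 -0.0821]
R45 contact world [ 0.4806 -0.172 ]
t 4.25 tcp [ 0.4027 -0.0843  0.0215] rot [-1.7989e+02  2.0000e-02 -8.7220e+01] j [ 16.   12.5 -47.3   0.  -30.1 -13.2]
```

```bash
python3 - <<'E'
from h import *
for n in("top","side"):
    c=cam(n);P=pts(c);m=(c["depth"]>0)&(P[...,2]>0.1)&(P[...,0]<0.585)&(P[...,2]<0.8)
    for y in np.arange(-.14,.3,.04):
        k=m&(abs(P[...,1]-y)<.02)
        if k.any(): q=P[k]; print(n,y.round(2),"maxx",q[q[:,0].argmax()].round(3))
E
```

```text
top -0.14 maxx [ 0.491 -0.121  0.102]
top -0.1 maxx [ 0.501 -0.116  0.116]
top -0.06 maxx [ 0.498 -0.078  0.114]
top -0.02 maxx [ 0.436 -0.038  0.393]
top 0.02 maxx [0.425 0.001 0.395]
top 0.06 maxx [0.416 0.056 0.394]
top 0.1 maxx [0.405 0.081 0.393]
top 0.14 maxx [0.394 0.121 0.392]
top 0.18 maxx [0.382 0.162 0.391]
side -0.14 maxx [ 0.489 -0.12   0.119]
side -0.1 maxx [ 0.5   -0.106  0.117]
side -0.06 maxx [ 0.499 -0.075  0.118]
side -0.02 maxx [ 0.494 -0.039  0.115]
side 0.02 maxx [0.407 0.004 0.423]
side 0.06 maxx [0.412 0.055 0.407]
side 0.1 maxx [0.386 0.082 0.425]
side 0.14 maxx [0.379 0.123 0.421]
```

Emit:
apply_moves(
  slide=[
    [-0.02, 0, 0],
    [0, -0.008, -0.04],
    [0, -0.2, 0.042],
    [0, -0.2, 0.042],
    [0, 0, 0],
  ],
  turn=[
    [0.07, 0, 0],
    [0.07, 0, 0],
    [0, 0, 0],
    [0, 0, 0],
    [0, 0, 0],
  ],
  jaw=[1, 1, 1, 1, 1],
)

```text
time_s: 4.85
tcp_pos: [0.4525, -0.0837, 0.0308]
eef_rot: [-168.3, 0.9, -87.1]
contact_force: [0.5, -0.1, -0.0]
gripper_width: -0.0001
```

Emit:
apply_moves(
  slide=[
    [0, -0.05, 0.01],
    [0, -0.05, 0.01],
    [0, -0.05, 0.01],
    [0, -0.05, 0.011],
    [0, -0.05, 0.011],
    [0, -0.05, 0.011],
    [0, 0, 0],
  ],
  turn=[
    [0, 0, 0],
    [0, 0, 0],
    [0, 0, 0],
    [0, 0, 0],
    [0, 0, 0],
    [0, 0, 0],
    [0, 0, 0],
  ],
  jaw=[1, 1, 1, 1, 1, 1, 1],
)

```text
time_s: 5.55
tcp_pos: [0.4768, -0.0835, 0.0279]
eef_rot: [-168.9, 0.8, -87.2]
contact_force: [-5.5, 1.7, 0.8]
gripper_width: 0.0005
```

```bash
python3 m.py 2
```

```text
top 856 [ 0.5232 -0.1488] [0.0708 0.0707] 83.61
arm max x: 0.504 [0.47  0.164 0.542]
side 1063 [ 0.5248 -0.129 ] [0.114  0.0712] 83.66
size 0.1139 0.0716 origin [ 0.5239 -0.1289] yaw -6.17 | REL x,y mm [-83.8  -0.2] yaw -8.77
L45 contact world [ 0.4949 -0.0806]
R45 contact world [ 0.4853 -0.17  ]
t 5.65 tcp [ 0.4768 -0.0835  0.0279] rot [-168.85    0.81  -87.18] j [ 14.5  13.  -48.6   4.9 -17.4 -16.3]
```

View pics/side2.png

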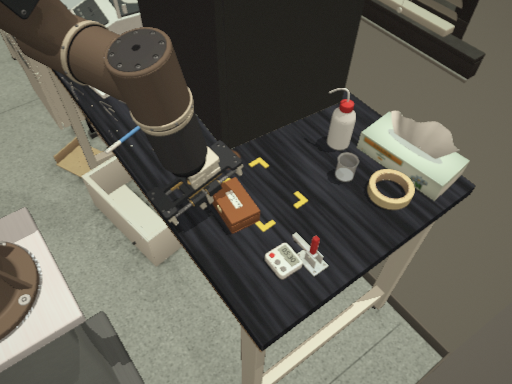

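Emit:
apply_moves(
  slide=[
    [0, -0.045, 0.01],
    [0, -0.045, 0.01],
    [0, 0, 0],
  ],
  turn=[
    [0, 0, 0],
    [0, 0, 0],
    [0, 0, 0],
  ],
  jaw=[1, 1, 1],
)

```text
time_s: 5.95
tcp_pos: [0.486, -0.083, 0.0277]
eef_rot: [-168.9, 0.8, -87.2]
contact_force: [-4.8, 1.8, 0.4]
gripper_width: 0.0006
```

Emit:
apply_moves(
  slide=[
    [0, 0.3, -0.06],
    [0, 0.3, -0.06],
    [0.3, 0, 0],
    [0.3, 0, 0],
    [0.26, 0, 0],
    [0, 0, 0],
  ],
  turn=[
    [0, 0, 0],
    [0, 0, 0],
    [0, 0, 0],
    [0, 0, 0],
    [0, 0, 0],
    [0, 0, 0],
  ],
  jaw=[1, 1, 1, 1, 1, 1],
)

```text
time_s: 6.55
tcp_pos: [0.4323, -0.1733, 0.0275]
eef_rot: [-168.5, 0.8, -87.3]
contact_force: [-0.2, 0.1, 0.2]
gripper_width: 0.0008
```

```bash
python3 m.py 3
```

```text
top 1192 [ 0.5314 -0.1321] [0.1095 0.0701] 78.16
arm max x: 0.46 [0.415 0.074 0.554]
side 481 [ 0.5312 -0.1313] [0.1146 0.0694] 77.85
size 0.1143 0.0704 origin [ 0.5304 -0.1311] yaw -11.84 | REL x,y mm [-77.4  -2.7] yaw -14.44
L45 contact world [ 0.5064 -0.0801]
R45 contact world [ 0.4879 -0.1682]
t 6.65 tcp [ 0.4315 -0.1719  0.0273] rot [-168.61    0.85  -87.25] j [  1.7  12.  -47.1  -3.1 -19.5   3.7]
```

View pics/top3.png

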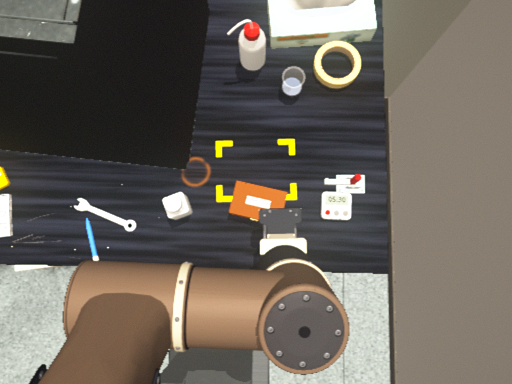

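Emit:
apply_moves(
  slide=[
    [0, -0.15, 0.031],
    [0, -0.13, 0.028],
    [0, -0.07, 0.015],
    [0, -0.06, 0.013],
    [0, -0.06, 0.013],
    [0, -0.06, 0.013],
    [0, -0.06, 0.013],
    [0, 0, 0],
  ],
  turn=[
    [0, 0, 0],
    [0, 0, 0],
    [0, 0, 0],
    [0, 0, 0],
    [0, 0, 0],
    [0, 0, 0],
    [0, 0, 0],
    [0, 0, 0],
  ],
  jaw=[1, 1, 1, 1, 1, 1, 1, 1],
)

```text
time_s: 7.45
tcp_pos: [0.4904, -0.1682, 0.0255]
eef_rot: [-168.9, 0.9, -87.1]
contact_force: [-3.6, -3.1, -1.9]
gripper_width: 0.0005
```

```bash
python3 m.py 4
```

```text
top 804 [ 0.5442 -0.1033] [0.0693 0.0647] 1.22
arm max x: 0.517 [0.474 0.08  0.611]
side 153 [ 0.5578 -0.1618] [0.0408 0.0379] 1.26
size 0.0693 0.11 origin [ 0.5437 -0.126 ] yaw 1.22 | REL x,y mm [-63.9   1.8] yaw -1.38
L45 contact world [ 0.5087 -0.0817]
R45 contact world [ 0.5106 -0.1717]
t 7.55 tcp [ 0.4904 -0.1681  0.0257] rot [-168.8     0.87  -87.14] j [  2.   16.3 -40.7  -2.7 -21.9   3.2]
```

Emit:
apply_moves(
  slide=[
    [0, -0.05, 0.01],
    [0, -0.05, 0.01],
    [0, -0.05, 0.01],
    [0, -0.05, 0.01],
    [0, -0.05, 0.01],
    [0, -0.03, 0.006],
    [0, 0, 0],
  ],
  turn=[
    [0, 0, 0],
    [0, 0, 0],
    [0, 0, 0],
    [0, 0, 0],
    [0, 0, 0],
    [0, 0, 0],
    [0, 0, 0],
  ],
  jaw=[1, 1, 1, 1, 1, 1, 1],
)

```text
time_s: 8.25
tcp_pos: [0.5195, -0.1668, 0.026]
eef_rot: [-168.7, 0.9, -87.1]
contact_force: [-3.5, -2.6, -4.4]
gripper_width: 0.0008
```

```bash
python3 m.py 5
```

```text
top 620 [ 0.5628 -0.0994] [0.0565 0.0786] 15.75
arm max x: 0.546 [0.5   0.081 0.633]
side 51 [ 0.5888 -0.154 ] [0.0373 0.019 ] 14.55
size 0.0567 0.1089 origin [ 0.566  -0.1142] yaw 16.39 | REL x,y mm [-41.1  12.6] yaw 13.79
L45 contact world [ 0.5207 -0.0806]
R45 contact world [ 0.5461 -0.167 ]
t 8.35 tcp [ 0.5195 -0.1668  0.0261] rot [-168.7     0.86  -87.13] j [  2.   18.1 -37.5  -2.6 -23.1   3. ]
```

View pics/top5.png

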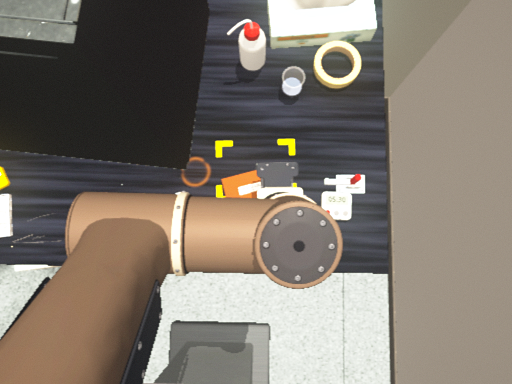

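Emit:
apply_moves(
  slide=[
    [0, 0.3, -0.064],
    [0, 0.3, -0.064],
    [0, 0.25, -0.053],
    [-0.3, 0, 0],
    [-0.3, 0, 0],
    [-0.25, 0, 0],
    [0, 0, 0],
  ],
  turn=[
    [0, 0, 0],
    [0, 0, 0],
    [0, 0, 0],
    [0, 0, 0],
    [0, 0, 0],
    [0, 0, 0],
    [0, 0, 0],
  ],
  jaw=[1, 1, 1, 1, 1, 1, 1],
)

```text
time_s: 9.05
tcp_pos: [0.4313, -0.0837, 0.0302]
eef_rot: [-168.3, 0.9, -86.9]
contact_force: [0.9, -1.1, 0.1]
gripper_width: 0.0005
```

```bash
python3 m.py 6
```

```text
top 1473 [ 0.5603 -0.1162] [0.0703 0.1096] 15.91
arm max x: 0.46 [0.424 0.16  0.463]
side 1074 [ 0.5593 -0.1154] [0.074  0.1121] 15.82
size 0.074 0.1121 origin [ 0.5584 -0.1157] yaw 15.82 | REL x,y mm [-48.8  11.4] yaw 13.22
L45 contact world [ 0.5134 -0.0817]
R45 contact world [ 0.5379 -0.1682]
t 9.15 tcp [ 0.431  -0.0852  0.0298] rot [-168.4     0.89  -86.96] j [ 16.1   9.  -55.1   7.  -14.5 -19.8]
```

View pics/top6.png

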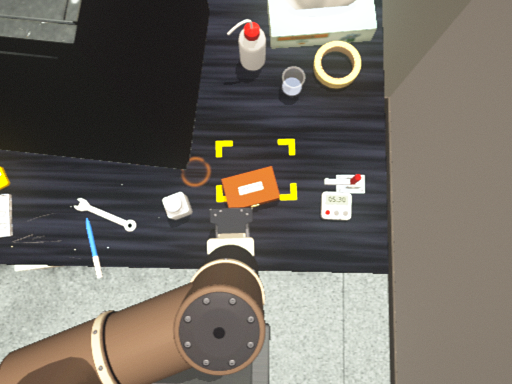

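Emit:
apply_moves(
  slide=[
    [0, -0.25, 0.054],
    [0, -0.25, 0.054],
    [0, -0.08, 0.018],
    [0, -0.06, 0.013],
    [0, -0.06, 0.013],
    [0, -0.06, 0.013],
    [0, -0.06, 0.013],
    [0, -0.06, 0.013],
  ],
  turn=[
    [0, 0, 0],
    [0, 0, 0],
    [0, 0, 0],
    [0, 0, 0],
    [0, 0, 0],
    [0, 0, 0],
    [0, 0, 0],
    [0, 0, 0],
  ],
  jaw=[1, 1, 1, 1, 1, 1, 1, 1],
)

```text
time_s: 9.95
tcp_pos: [0.5157, -0.0828, 0.0262]
eef_rot: [-168.9, 0.8, -87.2]
contact_force: [-8.0, 4.3, 3.1]
gripper_width: 0.0001
```

Emit:
apply_moves(
  slide=[
    [0, -0.05, 0.01],
    [0, -0.05, 0.01],
    [0, 0, 0],
  ],
  turn=[
    [0, 0, 0],
    [0, 0, 0],
    [0, 0, 0],
  ],
  jaw=[1, 1, 1],
)

```text
time_s: 10.25
tcp_pos: [0.5266, -0.0822, 0.0263]
eef_rot: [-168.9, 0.8, -87.2]
contact_force: [-4.9, 2.6, -1.8]
gripper_width: 0.0003
```

```bash
python3 m.py 7
```

```text
top 788 [ 0.5789 -0.1465] [0.0701 0.0652] 1.16
arm max x: 0.553 [0.518 0.166 0.597]
side 945 [ 0.578  -0.1245] [0.1118 0.0722] 89.52
size 0.1117 0.0724 origin [ 0.577  -0.1246] yaw -0.32 | REL x,y mm [-30.5   1.7] yaw -2.92
L45 contact world [ 0.5433 -0.0794]
R45 contact world [ 0.5428 -0.1694]
t 10.35 tcp [ 0.5266 -0.0822  0.0264] rot [-168.86    0.84  -87.23] j [ 13.   16.9 -42.    3.4 -20.1 -13.4]
```

Emit:
apply_moves(
  slide=[
    [0, -0.05, 0.01],
    [0, -0.05, 0.01],
    [0, -0.05, 0.01],
    [0, -0.05, 0.01],
    [0, -0.03, 0.006],
    [0, 0, 0],
  ],
  turn=[
    [0, 0, 0],
    [0, 0, 0],
    [0, 0, 0],
    [0, 0, 0],
    [0, 0, 0],
    [0, 0, 0],
  ],
  jaw=[1, 1, 1, 1, 1, 1],
)

```text
time_s: 10.95
tcp_pos: [0.551, -0.0807, 0.0266]
eef_rot: [-168.8, 0.8, -87.2]
contact_force: [-4.2, 1.9, -3.4]
gripper_width: 0.0005
```

Emit:
apply_moves(
  slide=[
    [0, 0.3, -0.063],
    [0, 0.3, -0.063],
    [0.3, 0, 0],
    [0.3, 0, 0],
    [0.28, 0, 0],
    [0, 0, 0],
  ],
  turn=[
    [0, 0, 0],
    [0, 0, 0],
    [0, 0, 0],
    [0, 0, 0],
    [0, 0, 0],
    [0, 0, 0],
  ],
  jaw=[1, 1, 1, 1, 1, 1],
)

```text
time_s: 11.55
tcp_pos: [0.4975, -0.1736, 0.0276]
eef_rot: [-168.4, 0.8, -87.3]
contact_force: [0.1, 0.8, -0.0]
gripper_width: 0.0003
```

```bash
python3 m.py 8
```

```text
top 1124 [ 0.5946 -0.13  ] [0.1094 0.071 ] 75.72
arm max x: 0.525 [0.48  0.074 0.618]
side 266 [ 0.5942 -0.1296] [0.1141 0.0712] 76.01
size 0.1142 0.0713 origin [ 0.5934 -0.1293] yaw -14.11 | REL x,y mm [-14.4  -3.8] yaw -16.71
L45 contact world [ 0.5714 -0.0774]
R45 contact world [ 0.5494 -0.1647]
t 11.65 tcp [ 0.4967 -0.172   0.0272] rot [-168.49    0.84  -87.25] j [  1.5  16.5 -39.9  -2.9 -22.1   3.7]
```

View pics/top8.png

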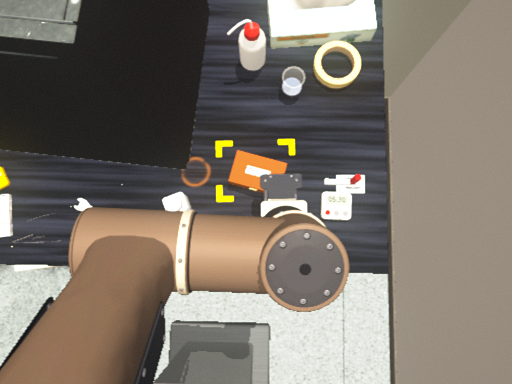

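Emit:
apply_moves(
  slide=[
    [-0.03, -0.15, 0.033],
    [0, -0.1, 0.022],
    [0, -0.05, 0.011],
    [0, -0.05, 0.011],
    [0, -0.05, 0.011],
    [0, -0.05, 0.011],
    [0, -0.05, 0.011],
    [0, -0.03, 0.006],
  ],
  turn=[
    [0, 0, 0],
    [0, 0, 0],
    [0, 0, 0],
    [0, 0, 0],
    [0, 0, 0],
    [0, 0, 0],
    [0, 0, 0],
    [0, 0, 0],
  ],
  jaw=[1, 1, 1, 1, 1, 1, 1, 1],
)

```text
time_s: 12.45
tcp_pos: [0.5469, -0.1659, 0.0246]
eef_rot: [-169.0, 0.9, -87.2]
contact_force: [-7.8, -4.7, 2.0]
gripper_width: 0.0004
```

```bash
python3 m.py 9
```

```text
top 534 [ 0.614  -0.1016] [0.0608 0.0557] 84.98
arm max x: 0.572 [0.529 0.082 0.653]
side 149 [ 0.6132 -0.1603] [0.0427 0.0467] 82.65
size 0.1108 0.0558 origin [ 0.6106 -0.1265] yaw -5.22 | REL x,y mm [ 2.9 -1.7] yaw -7.82
L45 contact world [ 0.5809 -0.0786]
R45 contact world [ 0.5727 -0.1682]
t 12.55 tcp [ 0.5474 -0.1658  0.0246] rot [-168.92    0.86  -87.19] j [  2.1  20.2 -34.2  -2.4 -24.6   2.7]
```

View pics/top9.png

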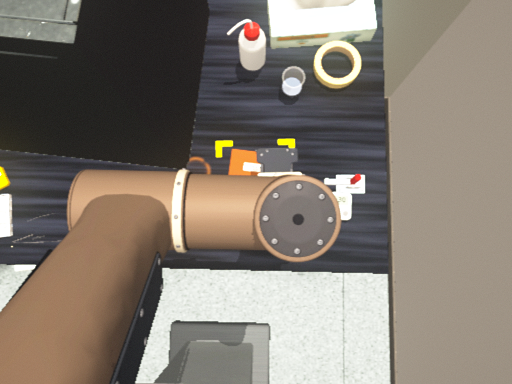

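Emit:
apply_moves(
  slide=[
    [0, -0.04, 0.008],
    [0, -0.04, 0.008],
    [0, -0.04, 0.008],
    [0, 0, 0],
  ],
  turn=[
    [0, 0, 0],
    [0, 0, 0],
    [0, 0, 0],
    [0, 0, 0],
  ],
  jaw=[1, 1, 1, 1],
)

```text
time_s: 12.95
tcp_pos: [0.56, -0.1651, 0.0247]
eef_rot: [-168.9, 0.9, -87.2]
contact_force: [-4.9, -2.6, -0.8]
gripper_width: 0.0004
```

Emit:
apply_moves(
  slide=[
    [0, 0.3, -0.063],
    [0, 0.3, -0.063],
    [0, 0.3, -0.063],
    [0, 0.3, -0.063],
    [0, 0, 0],
  ],
  turn=[
    [0, 0, 0],
    [0, 0, 0],
    [0, 0, 0],
    [0, 0, 0],
    [0, 0, 0],
  ],
  jaw=[1, 1, 1, 1, 1],
)

```text
time_s: 13.45
tcp_pos: [0.4355, -0.1709, 0.0264]
eef_rot: [-168.8, 0.9, -87.2]
contact_force: [0.4, -0.0, -0.3]
gripper_width: 0.0002
```

```bash
python3 m.py 10
```

```text
top 1488 [ 0.6114 -0.1205] [0.0688 0.108 ] 1.14
arm max x: 0.463 [0.42  0.077 0.558]
side 1042 [ 0.6105 -0.1191] [0.0724 0.1132] 0.66
size 0.0724 0.1132 origin [ 0.6095 -0.1192] yaw 0.66 | REL x,y mm [2.2 5.6] yaw -1.94
L45 contact world [ 0.575  -0.0746]
R45 contact world [ 0.5761 -0.1645]
t 13.55 tcp [ 0.4402 -0.1709  0.0274] rot [-168.54    0.84  -87.1 ] j [  1.9  12.6 -46.3  -3.  -19.8   3.7]
```

View pics/top10.png

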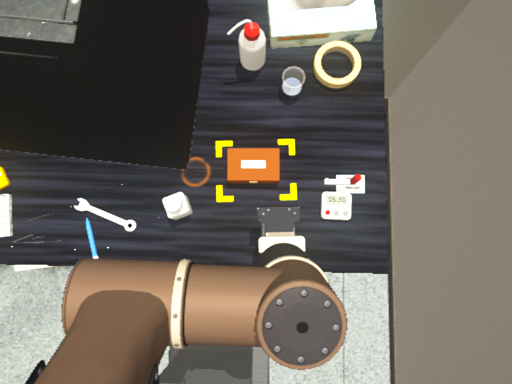

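Emit:
apply_moves(
  slide=[
    [0, -0.3, 0.063],
    [0, -0.3, 0.063],
    [0, -0.3, 0.063],
    [0, -0.22, 0.046],
    [0, -0.04, 0.008],
    [0, -0.04, 0.008],
    [0, -0.037, 0.008],
    [0, 0, 0],
  ],
  turn=[
    [0, 0, 0],
    [0, 0, 0],
    [0, 0, 0],
    [0, 0, 0],
    [0, 0, 0],
    [0, 0, 0],
    [0, 0, 0],
    [0, 0, 0],
  ],
  jaw=[1, 1, 1, 1, 1, 1, 1, 1],
)

```text
time_s: 14.35
tcp_pos: [0.563, -0.1649, 0.025]
eef_rot: [-168.9, 0.9, -87.2]
contact_force: [-3.9, -1.8, -1.2]
gripper_width: 0.0
```

Emit:
apply_moves(
  slide=[
    [0, 0.3, -0.063],
    [0, 0.3, -0.063],
    [0, 0.3, -0.063],
    [0, 0.3, -0.063],
    [0, 0, 0],
  ],
  turn=[
    [0, 0, 0],
    [0, 0, 0],
    [0, 0, 0],
    [0, 0, 0],
    [0, 0, 0],
  ],
  jaw=[1, 1, 1, 1, 1],
)

```text
time_s: 14.85
tcp_pos: [0.4386, -0.1709, 0.0267]
eef_rot: [-168.7, 0.9, -87.2]
contact_force: [0.2, 0.9, 0.6]
gripper_width: 0.0005
```

```bash
python3 m.py 11; python3 - <<'E'
from h import *
c=cam("top"); im=c["pixels"]
X,Y=np.meshgrid(0.72-np.arange(600)*0.0005,-np.arange(600)*0.0005,indexing="ij")
for z,n in((0,"b"),(0.041,"t")):
    uv=proj(c,np.c_[X.ravel(),Y.ravel(),np.full(X.size,z)]).astype(np.float32)
    cv2.imwrite(f"pics/rect11{n}.png",cv2.remap(im,uv[:,0].reshape(X.shape),uv[:,1].reshape(X.shape),cv2.INTER_LINEAR))
E
```

```text
top 1476 [ 0.6124 -0.1201] [0.071  0.1096] 3.4
arm max x: 0.465 [0.422 0.077 0.562]
side 1037 [ 0.612 -0.119] [0.0728 0.114 ] 3.29
size 0.0728 0.114 origin [ 0.611 -0.119] yaw 3.29 | REL x,y mm [3.6 5.7] yaw 0.69
L45 contact world [ 0.5744 -0.0761]
R45 contact world [ 0.5796 -0.1659]
t 14.95 tcp [ 0.4434 -0.1709  0.0276] rot [-168.51    0.84  -87.13] j [  1.8  12.8 -45.9  -3.  -19.9   3.7]
```

View pics/rect11b.png

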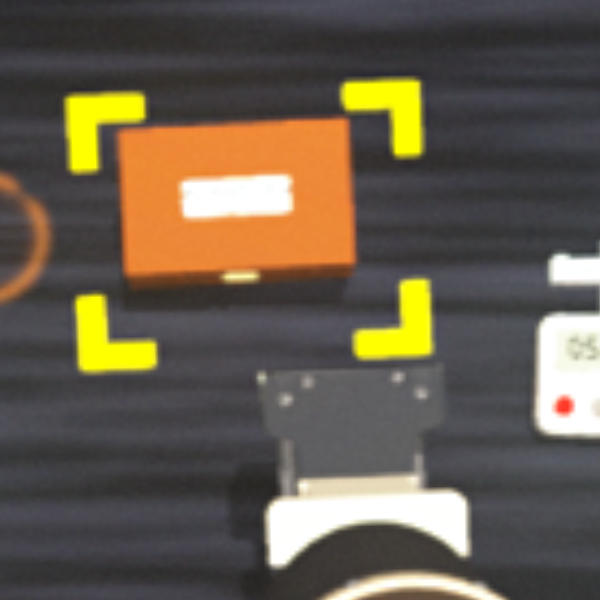

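```bash
python3 - <<'E'
from h import *
a=cv2.imread("pics/top0.png");b=cv2.imread("pics/top11.png")
for n,(x,y,w,h) in dict(bottle=(160,188,35,36),timer=(318,188,40,34)).items():
    print(n,cv2.phaseCorrelate(*[cv2.cvtColor(i[y:y+h,x:x+w],cv2.COLOR_BGR2GRAY).astype(np.float32) for i in(a,b)]))
print(r.get_state()["contact_force"].round(1)); print(r.close_job())
E
```

```text
bottle ((0.03354032359032999, 0.013637284580454434), 0.9791775393633195)
timer ((0.11700167493376767, 0.03237853338349339), 1.0227954556544623)
[ 0.1 -0.9  0.2]
the job is handed in; nothing more can be done
None
```

The case now sits inside the four tape marks and square with them, and the job was handed in at about 15 s.

I walked it forward with closed fingers, pushing only on its rear side. Angles are relative to the outline, minus being clockwise:

| Push | Corner | Case turned to |
|---|---|---|
| 1 | left rear | −14.4° |
| 2 | right rear | +13.2° |
| 3 | left rear | −16.7° |
| 4 | right rear | −1.9° |
| 5 (small correction) | right rear | +0.7° |

**Final position:** both cameras put the case about 3.6 mm forward and 5.7 mm left of the outline's middle. That is within the 20 mm of room on each side. The two views agreed to about 1 mm and 0.1° on the last look.

**Other checks:** the bottle and timer shifted about 0.1 pixel or less between the first and last top views, so they stayed put. The wrist force readings I saw stayed under about 10 N. The fingers were about 0.11 m clear of the case at hand-in.

**Measurement disagreement:** one look during the fourth push was partly blocked by the gripper and gave a poor position. I did not rely on it and measured again after backing off.

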